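Lapping stroke into a held spring gauge

TASK

Take the steel lapping block with the square black handle, set it lengthwise on the end of the sprung lapping plate farthest from the gauge, and press down until the plate has sunk about halfway. Keeping the plate sunk like that, slide the block in one stroke along the plate until its nose pushes the gauge's spring plunger to about half travel, with the pointer between the two pairs of pins; never bottom the plate or the plunger. Finish still gripping the block and holding it there, plate sunk and plunger pushed in, and leave everything else on the bench where it is.

Things in the scene. Friction and masses are not known exactly. Their poses are not given: they have to be found in the camera images.
- station: The fixed lapping station: grey base 400 x 110 x 16 mm with a dark sprung plate and, at one end, a gauge. Origin: centre of its underside, on the table; x = stroke direction, towards the gauge; z up. The plate spans station x -175 to +85 mm, 75 mm wide, centred on y = 0, top 40 mm above the table at rest. Gauge housing: x 110 to 185 mm, 70 mm wide, 82 mm high; pointer to 111 mm.
- plate (a joint): How far the lapping plate has been pressed down, 0 (up, at rest) to 0.010 m (bottomed); about halfway is 0.005. It sinks level. Springs: it starts to sink at about 4 N (the block's weight included) and takes 1.2 N more per mm, about 10 N at half.
- plate_start (a point): A fixed point on the station at station x = -125 mm, y = 0, 40 mm above the table: the unpressed plate's surface at the end farthest from the gauge. The block's underside centre starts here. It does not sink with the plate.
- plunger (a joint): How far the gauge's spring plunger has been pushed in along the station's +x, 0 (out, at rest) to 0.024 m (bottomed); half travel is 0.012. Spring: about 2 N to start, then 0.5 N per mm, 8 N at half. It returns when let go.
- plunger_face (a point): Centre of the plunger's flat steel face, 44 mm wide and 32 mm high, 58 mm above the table; at rest at station x = +55 mm, overhanging the plate. It faces the station's -x and moves with the plunger.
- pointer (a point): The pointer, a thin upright dark plate 2 mm thick on an arm from the plunger; it moves with it over the housing's top, 104 mm above the table, at station x = 123 mm at rest. The two pairs of thin 2 mm pins on the housing stand at station x = 130 and 140 mm, so the pointer is midway between them at half travel.
- block: The lapping block, loose: steel foot 80 mm (x) x 50 mm (y) x 24 mm high with a square black handle 30 x 30 mm rising from its middle, from 24 to 79 mm above the underside. About 0.35 kg. Origin: centre of its underside; x along its length (either end can lead). It stands on the table, clear of the station.
- block_handle (a point): Middle of the block's handle, 52 mm above the block's underside; a good grip is at this height, along or across the block.
- weight: Bystander: round steel weight, 66 mm across, 66 mm high with a small round knob. Origin: centre of its underside.
- clasp_a: Bystander: small open steel clasp frame 28 x 23 x 8 mm, lying near the robot. Origin: centre of its underside.
- clasp_b: Bystander: another such clasp.
- tweezers: Bystander: dark tweezers 120 mm long, lying near the robot. Origin: middle of the underside.
- jar: Bystander: amber glass jar 52 mm across, 65 mm high, standing beyond. Origin: centre of its underside.
Things that resemble listed ones, but are neither listed nor needed, are in the scene too. Leave any purple or red look-alike of the block alone.

How it is judged:
By the outcome, as a careful person would: the job done as asked, in the order asked, and still so for the second after the job is handed in, while the arm keeps its last pose, push and grip.
It also fails if it takes over 48 s, if anything falls off the work surface, if the arm or the gripper's body presses on something with over 40 N, if the wrist force passes 120 N, or if a joint passes its speed limit or range.

ROBOT

A 6-joint arm with a two-finger parallel gripper is mounted at the origin on the work surface. World frame = base frame: x ahead of the robot, y to its left, z up, the work surface at z = 0. Lengths are in m, angles in rad, forces in N, time in s.
With the tool pointing down it reaches from about 0.25 to 0.775 m from the base axis. Payload 4 kg.
Tool frame: the origin (TCP) lies at the very end of the fingers, on their centre line; the grasp point (between the pads) lies 19 mm behind it (bot.grip_depth is the distance from the TCP to the grasp point, in m); z points along the fingers, y is the line along which they close (so a half turn about z gives the same grasp; the last joint's range is limited). The gripper opens to 85 mm and grips with 20 to 120 N. Pads are 22 mm wide; open, the fingers measure 114 mm over their backs; the gripper's body (76 mm by 85 mm) begins 54 mm behind the grasp point. The pads swing forward as they close: fully open they stand 13 mm farther back than shut.
Start: joints at [-1.213, 0.087, 1.371, -0, 1.684, -0.103], TCP at [0.245, -0.493, 0.231] pointing down, gripper open.
Joint ranges: [-3.1, 3.1], [-0.76, 2.03], [0.27, 2.55], [-1.08, 4.22], [0.17, 2.65], [-2.57, 2.57]. Speed limits (rad/s): [2.79, 2.79, 3.14, 3.14, 3.14, 3.14].

INTERFACE

Orientations are given as a unit quaternion [w, x, y, z].
In Python, from plant import bot, kinematics, optics, ticket gives the robot as it stands. Calls block until the motion is done:
- bot.movep(position, orientation): joint-space move of the TCP to a pose.
- bot.move_l(position, velocity=0.15, frame=None, until_force=None): straight line of the TCP; frame=None keeps the orientation; velocity is the mean speed in m/s. With until_force (N) it stops when the force on the tool has changed by that much, and returns True; else False.
- bot.goto_joints(angles): joint-space move.
- bot.gripper_to(opening, grasp_force=None): finger opening in m; grasp_force is the grip in N (None keeps the last); returns when the fingers have stopped.
- bot.sleep(seconds).
- kinematics.solve_ik(position, orientation): joint angles nearest the present ones, or None.
- optics.capture(name): name is "side" or "top"; returns a dict with "pixels" (480x640x3 uint8, blue, green, red), "z_map" (480x640 float32, m along the optical axis (not along the pixel's ray), 0 where there is no reading), "mtx" (3x3 intrinsics, pixels), "D" ([k1, k2, p1, p2, k3] as OpenCV has them; the pictures are not rectified), "R" (3x3) and "t" (3): a world point X has camera coordinates R X + t. Camera axes: x right, y down, z forward; pixel columns grow to the right and rows downward; lengths in m; the calibration is good to about 2 mm. A picture is of the moment at which its call begins.
A pose or a line that the arm cannot do raises bot.MotionError and nothing moves.
- ticket.finish_job(): hands the job in; it is judged then, once.
Trained networks look in the newest picture that a camera, given by its name, has taken for a name from the list of things; names that differ only in an ending like _2 or _b are one class to them, and where a whole thing is asked for, a point or a joint stands for the part that bears it (a point fixed in the world has none). Each returns a list of dicts, best first, with "p" (0 to 1); they miss things now and then, are a little off and sometimes report something else, mostly with a low value. They report only what shows in the picture. A call takes as long as a camera call. They do not tell look-alikes from the thing itself.
- optics.outline_of(camera, thing): "pixels" (480x640 bool, what is visible of it) and "location" ([column, row] as shares, 0 to 1, of the picture: columns of its width, rows of its height, amid what is visible of it).
- optics.tip_of(camera, thing): "location" ([column, row] as shares, 0 to 1, of the picture: columns of its width, rows of its height: a listed point, or the origin of a listed thing).
Readings, each from a call of its own:
- bot.current_time_s(): time.
- bot.current_joint_positions(): joint angles.
- bot.current_dq(): joint speeds.
- bot.current_tau(): joint torques, N m.
- bot.current_ee_pos(): TCP position.
- bot.current_tool_rot(): TCP orientation.
- bot.current_force(): force on the tool from outside, world axes, zero at the start.
- bot.current_torque(): the same for the moment, N m.
- bot.current_width(): finger opening in m.
- bot.current_grip_force(): force on a finger pad.
Only numpy, scipy, OpenCV 4.12 (cv2) and the standard library are available. Lean on these libraries where they do the work, as an engineer would, in place of code of your own. Each camera call takes 0.05 s, during which the arm holds its last target. There are 200 camera calls.

## Working session

There is one attempt and no reset: what is moved stays moved. The work goes in short steps, each a Python script; the robot and the scene stay as the last script left them, time stands still between calls to the robot, and variables do not carry over. Pictures are saved under pics/ and viewed, at most 10 in all, crops included, and the job is handed in when it is done.

```bash
mkdir -p pics; ls; cat > h.py <<'E'
import numpy as np, cv2
from plant import bot, kinematics, optics, ticket
def world(c,u,v,z=None):
    """world point of pixel (u,v): from depth, or on plane z"""
    xy=cv2.undistortPoints(np.array([[[u,v]]],float),c["mtx"],np.array(c["D"]))[0,0]
    r=np.array([*xy,1.]);R=np.array(c["R"]);t=np.array(c["t"])
    if z is None:
        d=c["z_map"][int(round(v)),int(round(u))]
        return R.T@(r*d-t)
    o=-R.T@t; w=R.T@r
    return o+w*(z-o[2])/w[2]
def cloud(c):
    v,u=np.mgrid[0:480,0:640]
    p=np.stack([u.ravel(),v.ravel()],1).astype(float)[:,None]
    xy=cv2.undistortPoints(p,c["mtx"],np.array(c["D"]))[:,0]
    d=c["z_map"].ravel()
    X=np.c_[xy*d[:,None],d]-np.array(c["t"])
    X=X@np.array(c["R"]); X[d==0]=np.nan
    return X.reshape(480,640,3)
E
python3 - <<'E'
from h import *
for n in("top","side"):
    c=optics.capture(n); cv2.imwrite(f"pics/{n}0.png",c["pixels"])
    P=cloud(c); np.save(f"{n}.npy",P)
    for th in("station","plate","block","weight","jar","clasp_a","tweezers"):
        for o in optics.outline_of(n,th)[:4]:
            q=P[o["pixels"]];q=q[~np.isnan(q[:,0])]
            print(n,th,round(o["p"],2),np.round(np.array(o["location"])*[640,480]),np.round(np.median(q,0),3) if len(q) else None, np.round(np.percentile(q,98,axis=0),3) if len(q) else None)
    for th in("plate_start","plunger_face","pointer","block_handle","block","station"):
        for o in optics.tip_of(n,th)[:3]:
            l=np.array(o["location"])*[640,480]
            z={"plate_start":.04,"plunger_face":.058,"pointer":.104,"block_handle":.052}.get(th,0)
            print(n,"tip",th,round(o["p"],2),np.round(l),np.round(world(c,*l,z),3))
print(bot.current_time_s())
E
```

```text
pics
top station 0.81 [298. 216.] [0.621 0.067 0.014] [0.751 0.284 0.085]
top station 0.41 [465. 157.] [ 0.725 -0.279  0.064] [ 0.753 -0.26   0.07 ]
top plate 0.77 [322. 203.] [0.641 0.018 0.041] [0.695 0.141 0.046]
top block 0.96 [125. 205.] [0.638 0.42  0.027] [0.683 0.457 0.084]
top block 0.61 [143. 330.] [0.386 0.376 0.027] [0.423 0.422 0.083]
top block 0.17 [259. 217.] [0.606 0.141 0.075] [0.631 0.185 0.107]
top weight 0.69 [496. 260.] [ 0.527 -0.335  0.035] [ 0.56  -0.312  0.069]
top jar 0.72 [466. 158.] [ 0.725 -0.279  0.064] [ 0.751 -0.259  0.07 ]
top jar 0.46 [261. 218.] [0.606 0.142 0.074] [0.631 0.185 0.105]
top clasp_a 0.42 [336. 312.] [ 0.413 -0.009  0.01 ] [0.425 0.005 0.015]
top tweezers 0.67 [434. 330.] [ 0.385 -0.211  0.006] [ 0.444 -0.196  0.014]
top tip plate_start 0.88 [361. 192.] [ 0.663 -0.061  0.04 ]
top tip plunger_face 0.81 [271. 211.] [0.623 0.12  0.058]
top tip plunger_face 0.47 [497. 260.] [ 0.521 -0.331  0.058]
top tip pointer 0.7 [236. 217.] [0.6   0.185 0.104]
top tip block_handle 0.98 [121. 202.] [0.643 0.427 0.052]
top tip block_handle 0.93 [135. 263.
[... 733 characters left out ...]
 [290. 162.] [ 0.726 -0.268  0.042] [ 0.751 -0.258  0.067]
side tweezers 0.55 [414. 217.] [ 0.378 -0.209  0.004] [ 0.443 -0.192  0.012]
side tip plate_start 0.64 [279. 224.] [ 0.663 -0.043  0.04 ]
side tip plunger_face 0.82 [273. 276.] [0.612 0.126 0.058]
side tip pointer 0.53 [267. 286.] [0.597 0.188 0.104]
side tip block_handle 0.87 [346. 424.] [0.381 0.388 0.052]
side tip block_handle 0.81 [269. 401.] [0.519 0.389 0.052]
side tip block_handle 0.66 [198. 407.] [0.631 0.433 0.052]
side tip block 0.71 [272. 418.] [0.515 0.392 0.   ]
side tip block 0.69 [346. 437.] [0.38  0.388 0.   ]
side tip block 0.55 [198. 416.] [0.642 0.428 0.   ]
side tip station 0.71 [278. 275.] [0.625 0.074 0.   ]
1.4
```

View pics/top0.png

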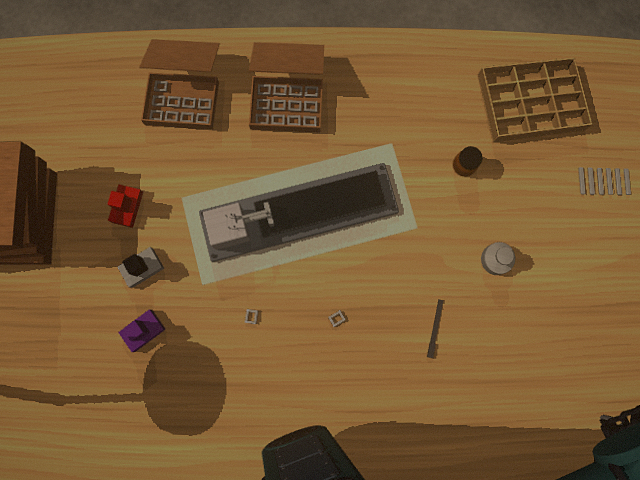

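View pics/side0.png

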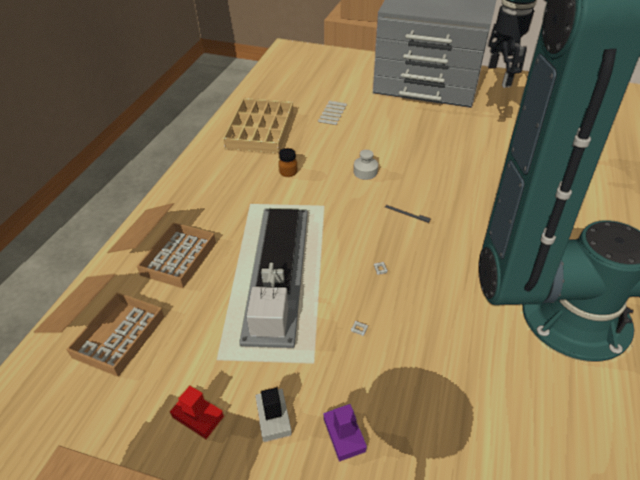

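The wanted block is the grey one with the black handle, at top (140,267) and side (273,412). It stands between a red and a purple look-alike. The station's gauge is at the left end (+y). Next I'll fit the poses from the depth.

```bash
python3 - <<'E'
from h import *
for n in("top","side"):
    P=np.load(n+".npy").reshape(-1,3)
    def sel(lo,hi,c,r):
        m=(P[:,2]>lo)&(P[:,2]<hi)&(np.hypot(P[:,0]-c[0],P[:,1]-c[1])<r)
        return P[m]
    for nm,lo,hi,c,r in(("station",.009,.12,(.63,.065),.23),("plate",.036,.046,(.65,0),.2),("housing",.077,.088,(.6,.19),.1),
        ("ptr",.095,.12,(.6,.19),.1),("block",.015,.03,(.515,.392),.06),("handle",.07,.09,(.515,.392),.06),("blockall",.010,.09,(.515,.392),.06)):
        q=sel(lo,hi,c,r)
        if len(q)<5: print(n,nm,len(q));continue
        print(n,nm,len(q),[np.round(a,4) for a in cv2.minAreaRect((q[:,:2]*1000).astype(np.float32))],np.round(np.median(q,0),4))
E
```

```text
top station 11136 [array([629.5295,  71.7374]), array([416.6156, 452.296 ]), np.float64(64.3292)] [0.6274 0.0708 0.0388]
top plate 4334 [array([712.6719,  63.3005]), array([235.0592, 302.0341]), np.float64(14.7439)] [0.6415 0.0202 0.0411]
top housing 1305 [array([598.6669, 182.5876]), array([ 71.4068, 129.0693]), np.float64(14.9646)] [0.5912 0.2091 0.0831]
top ptr 112 [array([604.858 , 164.1049]), array([23.7341, 76.9819]), np.float64(16.6934)] [0.605  0.1614 0.1008]
top block 624 [array([514.6955, 390.1346]), array([51.8144, 81.282 ]), np.float64(32.7452)] [0.5116 0.3783 0.0253]
top handle 257 [array([514.9852, 391.0978]), array([31.5953, 30.9166]), np.float64(29.9088)] [0.5139 0.3898 0.0801]
top blockall 1042 [array([514.7164, 390.1537]), array([51.8649, 81.2403]), np.float64(32.6456)] [0.5118 0.3829 0.0273]
side station 7687 [array([629.5005,  73.49  ]), array([369.8764, 445.5878]), np.float64(60.5713)] [0.6143 0.121  0.0387]
side plate 2267 [array([637.9664,  36.6254]), array([ 75.5628, 289.6815]), np.float64(14.7965)] [0.6437 0.0178 0.0404]
side housing 1113 [array([597.7005, 187.8974]), array([ 69.9998, 124.0167]), np.float64(14.7513)] [0.5909 0.2132 0.0823]
side ptr 110 [array([603.0394, 164.6014]), array([25.6855, 80.2757]), np.float64(12.4238)] [0.6042 0.1727 0.1001]
side block 799 [array([512.2745, 392.5612]), array([49.6975, 80.8671]), np.float64(31.2687)] [0.5041 0.4085 0.0243]
side handle 326 [array([512.7227, 392.1201]), array([29.7608, 31.8552]), np.float64(31.5999)] [0.5121 0.3939 0.0788]
side blockall 1366 [array([512.2745, 392.5612]), array([49.6975, 80.8671]), np.float64(31.2687)] [0.5066 0.4034 0.0257]
```

```bash
cat >> h.py <<'E'
from scipy.spatial.transform import Rotation
def down(a):
    y=np.array([np.cos(a),np.sin(a),0]);z=np.array([0,0,-1.]);x=np.cross(y,z)
    q=Rotation.from_matrix(np.c_[x,y,z]).as_quat(); return [q[3],*q[:3]]
TH=np.radians(104.78); D=np.array([np.cos(TH),np.sin(TH)]); N=np.array([D[1],-D[0]])
O=.626*N-.0957*D
def st(x,z,y=0): return [*(O+x*D-y*N),z]   # station -> world
def stat(): print("t",round(bot.current_time_s(),2),"ee",np.round(bot.current_ee_pos(),4),"F",np.round(bot.current_force(),2),"M",np.round(bot.current_torque(),2),"w",round(bot.current_width(),4))
E
python3 - <<'E'
from h import *
b=[.5138,.3914]
for a in(-58.5,121.5):
    print(a,kinematics.solve_ik([*b,.033],down(np.radians(a))),kinematics.solve_ik(st(-.125,.07),down(TH+(0 if a>0 else -np.pi))))
print(st(-.125,.04),st(.027,.04))
a=np.radians(-58.5)
q=down(a)
bot.gripper_to(.085)
bot.movep([*b,.19],q); stat()
bot.move_l([*b,.034],.12); stat()
bot.gripper_to(0.0,80); stat()
c=optics.capture("top");cv2.imwrite("pics/g.png",c["pixels"][180:400,40:300])
E
```

```text
-58.5 [ 5.63252162e-01  4.06587975e-01  1.38388951e+00 -4.44089210e-16
  1.35111517e+00  1.58426977e+00] [-1.66365088e-01  4.13285399e-01  1.29655160e+00 -4.44089210e-16
  1.43175565e+00  1.14647158e+00]
121.5 [ 5.63252162e-01  4.06587975e-01  1.38388951e+00 -4.44089210e-16
  1.35111517e+00 -1.55732288e+00] [-1.66365088e-01  4.13285399e-01  1.29655160e+00 -4.44089210e-16
  1.43175565e+00 -1.99512108e+00]
[np.float64(0.6615896155765577), np.float64(-0.05369981900586572), 0.04] [np.float64(0.6228131604591038), np.float64(0.09327088055198522), 0.04]
t 4.85 ee [0.5144 0.3906 0.1901] F [-0.14  0.05 -0.69] M [-0.01 -0.01  0.01] w 0.0854
t 6.3 ee [0.5145 0.3919 0.0353] F [-0.19  0.45 -0.05] M [0.01 0.06 0.05] w 0.0852
t 6.85 ee [0.5142 0.3913 0.0344] F [ 0.64 -0.61  0.93] M [-0.04 -0.01  0.05] w 0.0291
```

```bash
python3 - <<'E'
from h import *
p=[.5138,.3914]
bot.move_l([*p,.195],.15); bot.sleep(.3); stat()
q=down(TH-np.pi)
bot.move_l(st(-.125,.195),.2,frame=q); stat()
bot.move_l(st(-.125,.034+.055),.12); bot.sleep(.3); stat()
for n in("top","side"):
    c=optics.capture(n)
    P=cloud(c).reshape(-1,3); np.save(n+"1.npy",P)
    im=c["pixels"]; im=im[100:300,180:440] if n=="top" else im[170:370,180:440]
    cv2.imwrite(f"pics/{n}1.png",cv2.resize(im,None,fx=2.5,fy=2.5))
E
```

```text
t 8.43 ee [0.5136 0.3913 0.1943] F [-0.7  -0.12 -3.48] M [0.03 0.02 0.02] w 0.029
t 10.92 ee [ 0.6615 -0.0528  0.1951] F [ 0.58 -0.27 -3.32] M [ 0.04  0.03 -0.  ] w 0.0292
t 12.25 ee [ 0.662  -0.0538  0.0898] F [-0.78 -0.09 -4.59] M [-0.01 -0.03  0.  ] w 0.0292
```

View pics/side1.png

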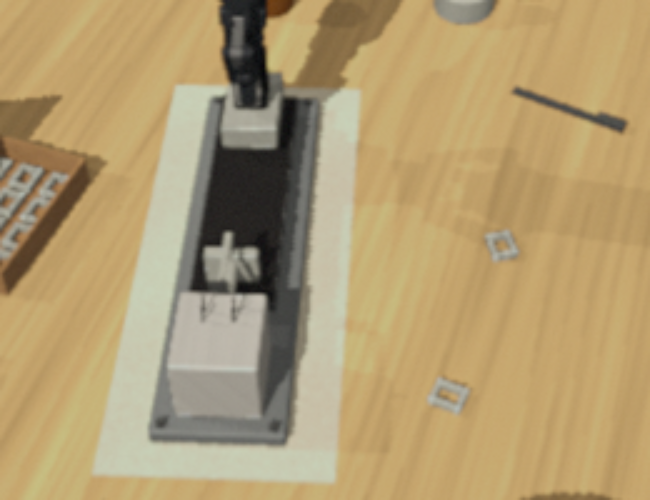

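View pics/top1.png

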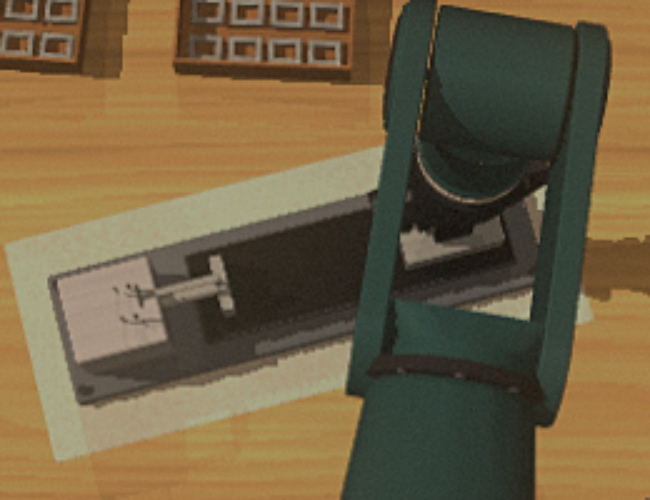

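The block is over the far end of the plate, parallel to it and centred: side crop (250,115), top crop (455,245). Now I'll press it down in steps, watching the force.

```bash
cat >> h.py <<'E'
def avg(n=20):
    F=[];E=[]
    for _ in range(n): F.append(bot.current_force());E.append(bot.current_ee_pos());bot.sleep(.01)
    F=np.mean(F,0);E=np.mean(E,0);d=E[:2]-O
    print("t",round(bot.current_time_s(),2),"st x,y,z",np.round([d@D*1000,-d@N*1000,E[2]*1000],2),"F x,y,z",np.round([F[:2]@D,-F[:2]@N,F[2]],2))
    return F[2]
E
python3 - <<'E'
from h import *
f0=avg()
for u in(.042,.039,.037,.0355):
    bot.move_l(st(-.125,.034+u),.05); bot.sleep(.1); f=avg(); print(u,f-f0)
E
```

```text
t 12.52 st x,y,z [-1.2501e+02 -4.0000e-02  8.9150e+01] F x,y,z [-0.14  0.01 -3.83]
t 13.19 st x,y,z [-1.2495e+02  1.0000e-01  7.5880e+01] F x,y,z [-0.05  0.02 -3.57]
0.042 0.25649151068755316
t 13.71 st x,y,z [-125.27   -0.61   74.01] F x,y,z [-0.55 -0.77  0.53]
0.039 4.366086258882002
t 14.22 st x,y,z [-125.28   -0.58   71.68] F x,y,z [-1.1  -1.73  3.39]
0.037 7.217925744392458
t 14.74 st x,y,z [-125.27   -0.59   70.2 ] F x,y,z [-1.5  -2.35  5.18]
0.0355 9.013146234590462
```

```bash
python3 - <<'E'
from h import *
bot.move_l(st(-.125,.034+.0346),.03); bot.sleep(.1); avg()
c=optics.capture("side")
bot.move_l(st(.026,.034+.0346),.06); bot.sleep(.1); avg()
for n in("side","top"):
    c=optics.capture(n); P=cloud(c); np.save(n+"2.npy",P)
    for o in optics.tip_of(n,"pointer")[:2]:
        l=np.array(o["location"])*[640,480]; w=world(c,*l,.104); print(n,round(o["p"],2),l,np.round((w[:2]-O)@D*1000,1))
    im=c["pixels"]; im=im[230:350,210:340] if n=="side" else im[150:270,180:340]
    cv2.imwrite(f"pics/{n}2.png",cv2.resize(im,None,fx=4.5,fy=4.5,interpolation=cv2.INTER_CUBIC))
E
```

```text
t 15.26 st x,y,z [-125.28   -0.59   69.55] F x,y,z [-1.23 -1.88  6.03]
t 18.24 st x,y,z [21.09  0.12 69.65] F x,y,z [-10.61   0.41   6.29]
side 0.57 [268.416 289.296] 134.4
top 0.49 [233.088 218.208] 126.2
```

View pics/side2.png

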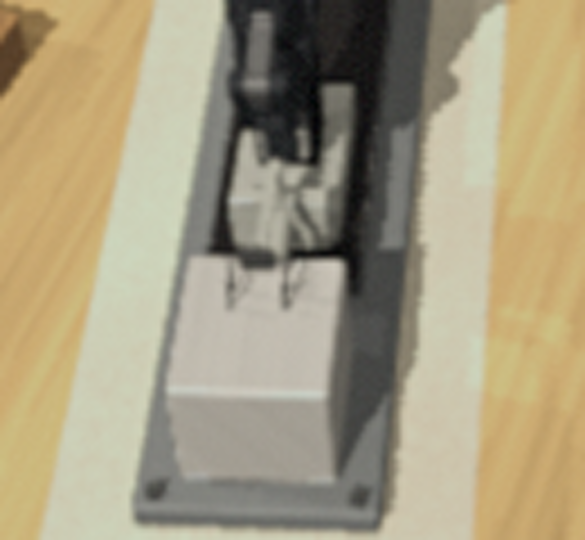

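View pics/top2.png

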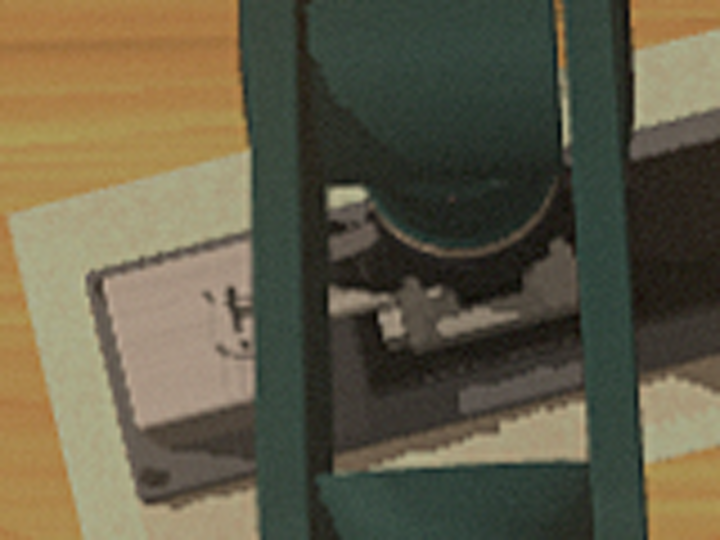

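The pointer is still short of or at the first pins, at (260,258) in the side crop. I'll continue forward.

```bash
python3 - <<'E'
from h import *
bot.move_l(st(.0325,.034+.0346),.02); bot.sleep(.1); avg()
ims=[]
for n in("side","top"):
    c=optics.capture(n); P=cloud(c); np.save(n+"3.npy",P)
    # project expected pointer/pin positions
    for z in(.084,.104):
        X=np.array([st(x,z) for x in(123,130,135,140)] if 0 else [st(x/1000,z) for x in(123,130,135,140)])
        r,_=cv2.Rodrigues(np.array(c["R"])); uv=cv2.projectPoints(X,r,np.array(c["t"]),c["mtx"],np.array(c["D"]))[0][:,0]
        print(n,z,np.round(uv,1).tolist())
    im=c["pixels"]; im=im[270:320,240:300] if n=="side" else im[190:240,205:265]
    ims.append(cv2.resize(im,(600,500) if 0 else (390,325),interpolation=cv2.INTER_CUBIC))
    np.save(n+"3im.npy",c["pixels"])
cv2.imwrite("pics/p3.png",np.hstack(ims))
E
```

```text
t 19.18 st x,y,z [26.68  0.13 69.72] F x,y,z [-12.33   0.55   6.38]
side 0.084 [[267.6, 291.2], [267.2, 294.0], [266.9, 296.0], [266.6, 298.0]]
side 0.104 [[266.8, 284.7], [266.3, 287.5], [266.0, 289.5], [265.7, 291.5]]
top 0.084 [[236.1, 220.3], [232.6, 221.2], [230.1, 221.9], [227.6, 222.5]]
top 0.104 [[234.8, 218.4], [231.3, 219.3], [228.8, 220.0], [226.2, 220.7]]
```

View pics/p3.png

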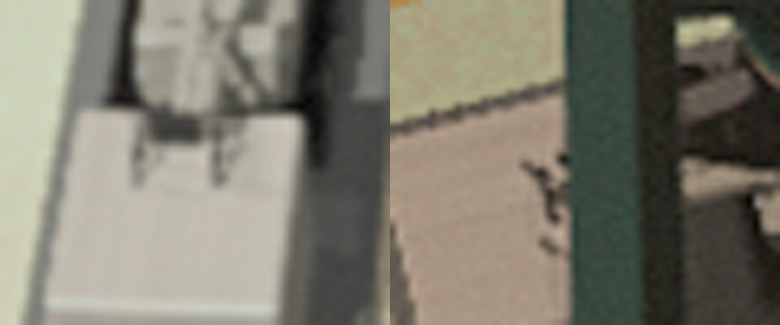

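The pointer sits midway between the pin pairs: side crop (175,128), and top crop (545,190) between pins at 527 and 562. This matches the projection for station x = 135. Next is a check of plate depth from saved data.

```bash
python3 - <<'E'
from h import *
for f in("side","side3","top","top3"):
    P=np.load(f+".npy").reshape(-1,3); d=P[:,:2]-O; x=d@D; y=-d@N
    for a,b in((-.165,-.1),(-.1,-.03)):
        m=(x>a)&(x<b)&(abs(y)<.03)&(P[:,2]<.05)&(P[:,2]>.02); print(f,a,m.sum(),np.round(np.median(P[m,2])*1000,2) if m.sum() else None)
E
```

```text
side -0.165 466 40.37
side -0.1 572 40.49
side3 -0.165 188 35.46
side3 -0.1 254 35.42
top -0.165 923 41.1
top -0.1 1002 41.29
top3 -0.165 915 36.18
top3 -0.1 882 36.43
```

The plate has sunk 4.9–5.1 mm and sits level, so I'm handing in.

```bash
python3 -c "
from h import *
avg(); print(ticket.finish_job())"
```

```text
t 19.45 st x,y,z [26.68  0.12 69.73] F x,y,z [-12.2    0.64   6.42]
the job is handed in; nothing more can be done
None
```

The job is handed in at 19.5 s: the arm still grips the block, the plate is sunk about 5 mm, and the plunger is at about half travel with the pointer midway between the pin pairs. The stroke had one brief pause before its last 6 mm forward.

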